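Change over the two bench hoods

ROBOT

A 7-joint arm with a two-finger parallel gripper is mounted at the origin on a cart in front of the work surface, level with it; the furniture and walls round the work are solid. World frame = base frame: x ahead of the robot, y to its left, z up, the work surface at z = 0. Lengths are in mm, angles in rad, forces in N, time in s.
With the tool pointing down it reaches from about 400 to 875 mm from the base axis. Payload 4.4 kg.
Tool frame: the origin (TCP) lies at the very end of the fingers, on their centre line; the grasp point (between the pads) lies ctrl.grip_depth behind it (ctrl.grip_depth is the distance from the TCP to the grasp point, in mm); y points along the fingers, x is the direction in which the jaws open and shut, and the axes are right-handed (so a half turn about y gives the same grasp; the last joint's range is limited). The gripper opens to 85 mm and grips with 20 to 120 N. Pads are 22 mm wide; open, the fingers measure 114 mm over their backs; the gripper's body (76 mm by 85 mm) begins 54 mm behind the grasp point. The pads swing forward as they close: fully open they stand 13 mm farther back than shut.
Start: joints at [-1.285, 0.628, 0.038, 1.517, -0.027, 0.996, -0.02], TCP at [223.959, 610.213, 231.313] pointing down, gripper open.
Joint ranges: [-3.06, 3.06], [-0.37, 2.12], [-1.25, 1.32], [0.18, 2.47], [-1.1, 4.24], [0.23, 1.98], [-2.94, 2.94]. Speed limits (rad/s): [2.57, 2.57, 3.14, 3.14, 3.14, 3.14, 3.14].

INTERFACE

Orientations are given as [roll, pitch, yaw] about the fixed x, y, z axes, in that order (R = Rz(yaw) Ry(pitch) Rx(roll)).
In Python, from cell import ctrl gives the robot as it stands.
- The arm moves only by the tool apply_moves, never from a script. Its argument "motion" is a list of rows, each a list of 5 numbers: the shift along the tool's x, y, z in cm, then the turn about the tool's y in rad, then the finger opening in cm, from 0 to 8.54. In form: [[tx, ty, tz, roll, hand], ...]. A call has 1 to 20 rows; each row is the pose to reach, as a shift and turn from the pose commanded when the call began, along the tool's axes at that moment; what a row does not reach only later rows make up. A row lasts 1/8 s, in which the tool goes at most 62.5 mm and 10.7 degrees, less where a joint would pass 70% of its speed; a pose out of reach is approached as far as the arm can. A call with a gripper value outside its range is refused whole. The fingers move at their own pace and stop on an object; the grip force is fixed at half the most. Time passes only in rows, so rows that repeat a pose let the fingers close. It gives the time, the measured TCP pose, the force and the opening at its end, in the units of the state.
- ctrl.read_state(): the state, without advancing time (a new reading comes with each control period).
- ctrl.get_image(name): name is "side" or "top"; returns a dict with "image" (420x560x3 uint8, red, green, blue), "vfov" (degrees; the focal length in pixels is half the picture's height over the tangent of half this angle, whatever the lens; pixels are square), "cx", "cy" (the principal point, pixels), "k1" (the pictures are not rectified: a ray, as slopes to the right and down, at radius r is drawn at 1 + k1 r^2 times it, then the intrinsics apply), "extrinsics" (4x4, takes a point from world to camera coordinates). Camera axes: x right, y up, looking along -z (the intrinsics and any distortion apply to the point x, -y, -z); pixel columns grow to the right and rows downward; lengths in mm; the calibration is good to about 2 mm. A picture is of the moment at which its call begins. There is no depth.
- ctrl.finish_job(): hands the job in, once; it reports no verdict.
Trained networks look in a picture, given as the dict that the camera call returned (one of the last four; its "shot" number tells which), for a name from the list of things; names that differ only in an ending like _2 or _b are one class to them, and where a whole thing is asked for, a point or a joint stands for the part that bears it (a point fixed in the world has none). Each returns a list of dicts, best first, with "confidence" (0 to 1); they miss things now and then, are a little off and sometimes report something else, mostly with a low value. They report only what shows in the picture. A call takes as long as a camera call.
- ctrl.search_frame(picture, query): "location" ([x, y, z] in mm, in world coordinates, good to about 4 mm: the middle of the surface that is visible of it).
- ctrl.mark_of(picture, query): "location" ([x, y, z] in mm, in world coordinates, good to about 4 mm: a listed point, or the origin of a listed thing).
The state is a dict: "clock": time; "qpos": joint angles; "qd": joint speeds; "tau": joint torques, N m; "eef_pos": TCP position; "tool_rot": TCP orientation; "force": force on the tool from outside, world axes, zero at the start; "torque": the same for the moment, N m; "width": finger opening in mm.
Only numpy, scipy, OpenCV 4.12 (cv2) and the standard library are available. Lean on these libraries where they do the work, as an engineer would, in place of code of your own. Each camera call takes 0.05 s, during which the arm holds its last target.

TASK

Two small bench hoods have both been left with the sash part open, but only one may stand open at a time. First shut in the red-lidded cup by lowering the sash of its hood fully down onto the sill, then raise the sash of the hood with the yellow-lidded cup fully up to its stop, and let go.

Things in the scene. Friction and masses are not known exactly. Their poses are not given: they have to be found in the camera images.
- handle_red (a point): centre of the blue handle bar on top of the clear sash of the small hood that holds the red-lidded cup; bar 14 mm thick (x), 90 long (y), 18 high, on two posts 34 mm either side along y; sash top edge 33 mm below this point. Site x points to the hood's back, z up. Height over the worktop: 205 mm sash down, 325 mm up. The hoods differ only by the cup; either order
- handle_yellow (a point): centre of the blue handle bar on top of the clear sash of the small hood that holds the yellow-lidded cup; bar 14 mm thick (x), 90 long (y), 18 high, on two posts 34 mm either side along y; sash top edge 33 mm below this point. Site x points to the hood's back, z up. Height over the worktop: 205 mm sash down, 325 mm up. The hoods differ only by the cup; either order
- sash_red (a joint): sash of the red-lidded cup's hood: 0 = down on the sill, 0.12 m = up at its stop; starts part open, stays where left; 7 N moves it up, 3 N down. Hood 200 mm wide (y), 150 deep (x), from 9 mm before the handle's centre to 141 behind; clear roof at 165 mm; guide uprights 95 mm either side of the handle's centre end at 212 mm; grey collar at the roof's back corner ends at 183 mm
- sash_yellow (a joint): sash of the yellow-lidded cup's hood: 0 = down on the sill, 0.12 m = up at its stop; starts part open, stays where left; 7 N moves it up, 3 N down. Hood 200 mm wide (y), 150 deep (x), from 9 mm before the handle's centre to 141 behind; clear roof at 165 mm; guide uprights 95 mm either side of the handle's centre end at 212 mm; grey collar at the roof's back corner ends at 183 mm

How it is judged:
By the outcome, as a careful person would: the job done as asked, in the order asked, and still so for the second after the job is handed in, with the robot touching nothing.
It also fails if it takes over 43 s, if anything falls off the work surface, if the arm or the gripper's body presses on something with over 40 N, if the wrist force passes 120 N, or if a joint passes its speed limit or range.

## Working session

There is one attempt and no reset: what is moved stays moved. The work goes in short steps, Python scripts to look and compute and a tool call to move; the robot and the scene stay as the last step left them, time stands still between calls to the robot, and variables do not carry over. Pictures are saved under pics/ and viewed, and the job is handed in when it is done.

Besides the shell and the picture viewer there is one more tool, called after ">>>" as name(argument=value, ...) on one line, values as JSON. apply_moves: Moves the arm, as the interface text tells. Its arguments: {"type":"object","properties":{"motion":{"type":"array","items":{"type":"array","items":{"type":"number"}}}},"required":["motion"]}

```bash
mkdir -p pics; cat > h.py <<'E'
from cell import ctrl
import numpy as np, cv2
def snap(n,f):
    p=ctrl.get_image(n); cv2.imwrite('pics/'+f,p['image'][:,:,::-1]); return p
def proj(p,X):
    E=np.array(p['extrinsics']);c=E[:3,:3]@np.array(X,float)+E[:3,3]
    a,b=c[0]/-c[2],-c[1]/-c[2]; f=210/np.tan(np.radians(p['vfov'])/2); s=1+p['k1']*(a*a+b*b)
    return np.round([p['cx']+f*a*s,p['cy']+f*b*s],1)
E
python3 - <<'E'
from h import *
s=ctrl.read_state();print(s);print(ctrl.grip_depth)
for n in('side','top'):
    p=snap(n,n+'1.png');print(n,p['extrinsics'],p['shot'])
    for q in('handle_red','handle_yellow'):
        for m in (ctrl.mark_of,ctrl.search_frame):
            for d in m(p,q)[:3]: print(q,m.__name__,d,proj(p,d['location']))
E
```

```text
{'clock': 0.0, 'qpos': array([-1.28480449,  0.62938332,  0.03846156,  1.51837505, -0.02702278,
        0.99633239, -0.02003137]), 'qd': array([ 2.74750071e-03,  7.84370998e-04, -6.11628830e-04, -2.34307201e-04,
        7.00989451e-05,  1.51023777e-03,  4.77860664e-04]), 'tau': array([-4.61470972e-04, -5.63397825e+01,  1.22626137e+00, -1.93452519e+01,
        1.11175634e-02,  1.05503705e-02, -5.57857632e-06]), 'eef_pos': array([223.73304924, 609.59445954, 230.36311372]), 'tool_rot': array([-1.57081733,  0.00197947,  1.21894467]), 'force': array([ 0.16237201, -0.36445662, -0.37810368]), 'torque': array([ 2.76084467e-02,  6.42688225e-05, -1.21872455e-03]), 'width': 85.23777543747444}
18.700000000000003
side [[ 9.99560677e-01 -2.74466053e-02  1.11864628e-02 -4.68800507e+02]
 [ 5.88843841e-03  5.53802687e-01  8.32627114e-01 -1.21275203e+02]
 [-2.90478809e-02 -8.32195451e-01  5.53721006e-01 -1.38081651e+03]
 [ 0.00000000e+00  0.00000000e+00  0.00000000e+00  1.00000000e+00]] 1
handle_red call {'location': [442.6, -167.0, 262.0], 'confidence': 0.56} [273.9 218.2]
handle_red call {'location':
[... 162 characters left out ...]
all {'location': [484.5, 199.1, 216.6], 'confidence': 0.73} [287.7 157.4]
top [[-2.96416559e-02 -9.99517811e-01 -9.24754169e-03  2.37666368e+01]
 [ 9.98204478e-01 -3.00819309e-02  5.17966855e-02 -4.70622605e+02]
 [-5.20498937e-02 -7.69559799e-03  9.98614834e-01 -1.16985899e+03]
 [ 0.00000000e+00  0.00000000e+00  0.00000000e+00  1.00000000e+00]] 2
handle_red call {'location': [444.3, -164.9, 264.5], 'confidence': 0.88} [371.4 215.4]
handle_red call {'location': [443.3, -156.0, 271.4], 'confidence': 0.97} [367.4 215.9]
handle_yellow call {'location': [488.9, 201.1, 286.4], 'confidence': 0.88} [175.6 196.9]
handle_yellow call {'location': [486.5, 202.1, 243.9], 'confidence': 0.66} [179.9 199.9]
```

View pics/side1.png

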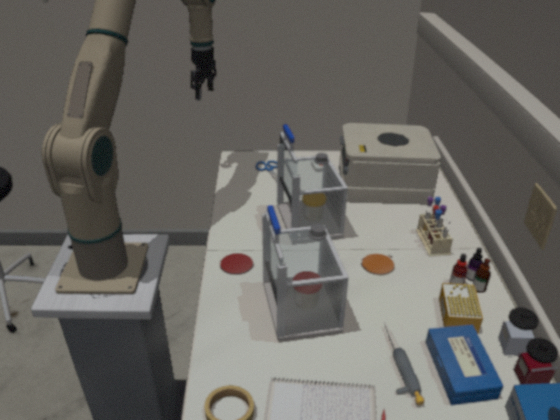

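View pics/top1.png

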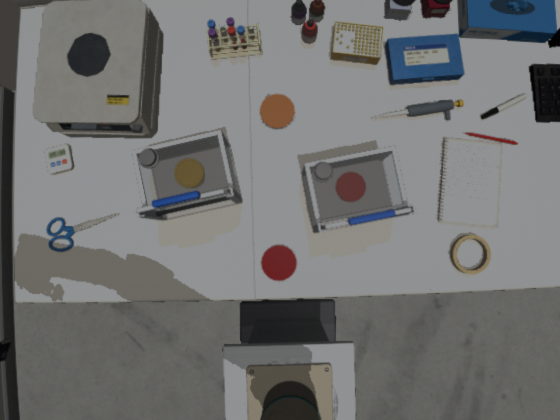

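The right hood in the top view has the red lid (350,187) and the left one the yellow lid (189,173). The discs outside the hoods are decoys. Next I'll measure the bars from their blue pixels in both views.

```bash
cat > meas.py <<'E'
from h import *
from scipy.optimize import least_squares
R0={'side':{'handle_red':(255,200,290,240),'handle_yellow':(272,115,302,150)},'top':{'handle_red':(320,195,420,240),'handle_yellow':(140,180,235,220)}}
def ends(p,box):
    x0,y0,x1,y1=box; im=p['image'].astype(int)[y0:y1,x0:x1]
    m=(im[...,2]-im[...,0]>50)&(im[...,2]-im[...,1]>40)
    v,u=np.nonzero(m); P=np.c_[u+x0,v+y0].astype(float)
    r=cv2.minAreaRect(P.astype(np.float32)); 
    return P,r
def corners(X):
    x,y,z,w=X;c,s=np.cos(w),np.sin(w)
    return [np.array([x+c*a-s*b,y+s*a+c*b,z+d]) for a in(-7,7) for b in(-45,45) for d in(-9,9)]
def rect(p,X):
    U=np.array([proj(p,q) for q in corners(X)],np.float32)
    h=cv2.convexHull(U)[:,0]
    return h
def poly_mom(h):
    m=cv2.moments(h.reshape(-1,1,2)); return np.array([m['m10']/m['m00'],m['m01']/m['m00']]),m
def measure(pics,q,g,boxes=R0):
    obs={}
    for n,p in pics.items():
        P,r=ends(p,boxes[n][q]); c=P.mean(0); C=np.cov(P.T); l,V=np.linalg.eigh(C); obs[n]=(c,V[:,1],len(P),2*np.sqrt(3*l))
    def f(X):
        o=[]
        for n,p in pics.items():
            h=rect(p,X); c,m=poly_mom(h); o+=list(c-obs[n][0])
            a=0.5*np.arctan2(2*m['mu11'],m['mu20']-m['mu02']); b=np.arctan2(obs[n][1][1],obs[n][1][0])
            o.append(20*np.sin(a-b)*(1 if n=='top' else .3))
        return o
    s=least_squares(f,g,x_scale=[10,10,10,.1],diff_step=1e-3)
    print(q,np.round(s.x,3),'res',np.round(s.fun,2),{n:(o[2],np.round(o[3],1),np.round(o[0],1)) for n,o in obs.items()})
    return s.x
E
python3 - <<'E'
from meas import *
import h
P={n:ctrl.get_image(n) for n in('side','top')}
measure(P,'handle_red',[443,-165,263,.2]);measure(P,'handle_yellow',[488,200,287,.2])
E
```

```text
handle_red [ 4.41128e+02 -1.65327e+02  2.64202e+02  1.93000e-01] res [ 0.16 -0.02 -0.1   0.1   0.2   0.6 ] {'side': (139, array([ 5.7, 24.3]), array([273.3, 217.5])), 'top': (257, array([ 5.7, 45.3]), array([371.7, 216.9]))}
handle_yellow [4.84636e+02 2.00633e+02 2.91415e+02 2.00000e-01] res [ 0.14  0.16  0.13 -0.04  0.09  0.18] {'side': (72, array([ 4.7, 15.1]), array([288.2, 131.7])), 'top': (306, array([ 6.5, 46.7]), array([175.3, 198.8]))}
```

```bash
sed -i 's/return np.round(\(.*\),1)$/return np.array(\1)/' h.py; tail -3 h.py; python3 - <<'E'
from meas import *
P={n:ctrl.get_image(n) for n in('side','top')}
a=measure(P,'handle_red',[443,-165,263,.2]);b=measure(P,'handle_yellow',[488,200,287,.2])
s=ctrl.read_state();print(s['eef_pos'],s['tool_rot'])
from scipy.spatial.transform import Rotation as R
M=R.from_euler('xyz',s['tool_rot']).as_matrix()
for t in ([450,20,400],[a[0],a[1],400]): print((M.T@(np.array(t)-s['eef_pos'])/10).round(2))
print(s['tool_rot'][2]-a[3])
E
```

```text
E=np.array(p['extrinsics']);c=E[:3,:3]@np.array(X,float)+E[:3,3]
    a,b=c[0]/-c[2],-c[1]/-c[2]; f=210/np.tan(np.radians(p['vfov'])/2); s=1+p['k1']*(a*a+b*b)
    return np.array([p['cx']+f*a*s,p['cy']+f*b*s])
handle_red [ 4.41191e+02 -1.65084e+02  2.63813e+02  1.68000e-01] res [ 0.13 -0.01  0.16  0.    0.12  0.07] {'side': (137, array([ 5.6, 24.3]), array([273.3, 217.6])), 'top': (258, array([ 5.7, 45.4]), array([371.6, 216.9]))}
handle_yellow [4.84579e+02 2.00273e+02 2.92543e+02 1.98000e-01] res [ 0.14 -0.01  0.22  0.    0.09  0.12] {'side': (69, array([ 4.5, 14.9]), array([288.3, 131.5])), 'top': (306, array([ 6.5, 46.7]), array([175.3, 198.8]))}
[223.98002194 610.22008131 231.34809325] [-1.57077817e+00 -7.95350027e-05  1.21896116e+00]
[-47.62 -16.87 -41.56]
[-65.29 -16.87 -47.11]
1.0511172064561864
```

>>> apply_moves(motion=[[0,-8.5,0,0,8.5],[0,-16.9,0,0,8.5],[0,-16.9,0,0,8.5],[-4.8,-16.9,-4.2,0.1,8.5],[-9.5,-16.9,-8.3,0.2,8.5],[-14.3,-16.9,-12.5,0.3,8.5],[-19,-16.9,-16.6,0.4,8.5],[-23.8,-16.9,-20.8,0.5,8.5],[-28.6,-16.9,-25,0.6,8.5],[-33.3,-16.9,-29.1,0.7,8.5],[-38,-16.9,-33.2,0.8,8.5],[-43,-16.9,-37.4,0.9,8.5],[-47.6,-16.9,-41.6,1.0,8.5],[-52,-16.9,-43,1.05,8.5],[-56.5,-16.9,-44.4,1.05,8.5],[-61,-16.9,-45.8,1.05,8.5],[-65.3,-16.9,-47.1,1.05,8.5],[-65.3,-16.9,-47.1,1.05,8.5],[-65.3,-16.9,-47.1,1.05,8.5]])

```text
clock: 3.08
eef_pos: [441.2, -164.3, 400.2]
tool_rot: [-1.57, -0.0, 0.169]
force: [-0.6, 0.8, 0.0]
width: 85.3
```

```bash
cat > d.py <<'E'
import sys
from h import *
from scipy.spatial.transform import Rotation as R
s=ctrl.read_state();print(s['clock'],s['eef_pos'],s['tool_rot'],s['force'],s['width'],s['qpos'].round(2))
M=R.from_euler('xyz',s['tool_rot']).as_matrix()
for a in sys.argv[1:]:
    t=np.array(eval(a)); print(a,(M.T@(t-s['eef_pos'])/10).round(2))
E
python3 d.py 441.2,-165.1,245
```

```text
3.075 [ 441.18726589 -164.31709042  400.22104507] [-1.56982610e+00 -1.44805575e-04  1.69404027e-01] [-0.60890354  0.82828927  0.00617308] 85.32764399849415 [-0.22  0.24  0.66  1.74 -0.16  1.22  0.65]
441.2,-165.1,245 [-1.000e-02  1.552e+01 -9.000e-02]
```

>>> apply_moves(motion=[[0,4,-0.1,0,8.5],[0,8,-0.1,0,8.5],[0,11,-0.1,0,8.5],[0,13.5,-0.1,0,8.5],[0,15.4,-0.1,0,8.5],[0,15.4,-0.1,0,8.5],[0,15.4,-0.1,0,8.5]])

```text
clock: 3.95
eef_pos: [442.0, -165.4, 246.9]
tool_rot: [-1.571, -0.001, 0.171]
force: [-0.0, 0.5, 0.0]
width: 85.2
```

```bash
python3 - <<'E'
from h import *
p=snap('side','side2.png')['image'][140:300,200:360];q=snap('top','top2.png')['image'][140:300,290:450]
cv2.imwrite('pics/c2.png',cv2.resize(np.hstack([p,q]),None,fx=2.5,fy=2.5)[:,:,::-1])
E
```

```text
(no output)
```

View pics/c2.png

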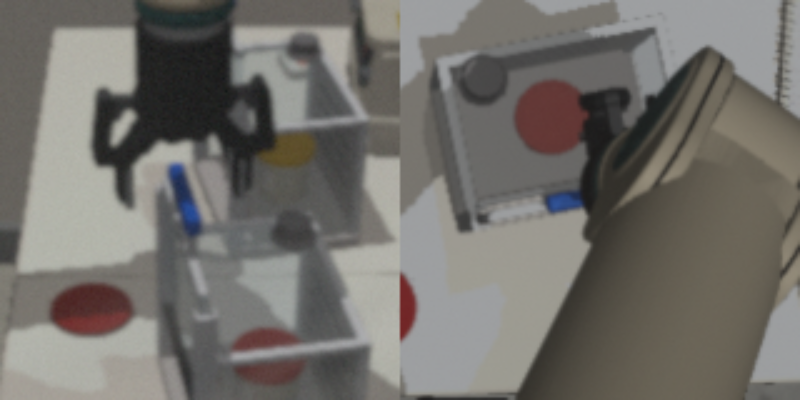

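The bar sits midway between the fingers, so I'll close.

>>> apply_moves(motion=[[0,0,0,0,5],[0,0,0,0,3],[0,0,0,0,1.8],[0,0,0,0,1],[0,0,0,0,1],[0,0,0,0,1],[0,0,0,0,1]])

```text
clock: 4.92
eef_pos: [442.8, -165.9, 246.6]
tool_rot: [-1.571, -0.003, 0.169]
force: [5.5, 2.0, -0.5]
width: 12.7
```

>>> apply_moves(motion=[[0,0.8,0,0,1],[0,1.6,0,0,1],[0,2.4,0,0,1],[0,3.2,0,0,1],[0,4,0,0,1],[0,4.8,0,0,1],[0,5.2,0,0,1],[0,5.2,0,0,1]])

```text
clock: 5.92
eef_pos: [442.8, -165.9, 193.8]
tool_rot: [-1.572, -0.002, 0.169]
force: [7.3, 1.1, -4.5]
width: 12.7
```

>>> apply_moves(motion=[[0,0.2,0,0,1],[0,0.4,0,0,1],[0,0.5,0,0,1],[0,0.6,0,0,1],[0,0.6,0,0,1]])

```text
clock: 6.55
eef_pos: [442.9, -165.9, 191.2]
tool_rot: [-1.57, -0.005, 0.169]
force: [-1.3, 4.8, 33.9]
width: 13.1
```

>>> apply_moves(motion=[[0,0,0,0,3],[0,0,0,0,6],[0,0,0,0,8.5],[0,0,0,0,8.5],[0,-3,0,0,8.5],[0,-7,0,0,8.5],[0,-13,0,0,8.5],[0,-19,0,0,8.5],[0,-21,0,0,8.5],[0,-21,0,0,8.5]])

```text
clock: 7.8
eef_pos: [441.8, -166.4, 399.4]
tool_rot: [-1.572, -0.003, 0.169]
force: [0.1, 0.4, 0.3]
width: 84.6
```

```bash
python3 - <<'E'
from h import *
p=snap('side','side3.png')
for q in('handle_red','handle_yellow'):
    for d in ctrl.mark_of(p,q)[:2]: print(q,d,proj(p,d['location']))
for z in(205,215,225): print(z,proj(p,[441.2,-165.1,z]))
cv2.imwrite('pics/c3.png',cv2.resize(p['image'][160:360,200:400],None,fx=3,fy=3)[:,:,::-1])
E
python3 d.py 450,20,400 484.6,200.3,400
```

```text
handle_red {'location': [443.4, -165.5, 205.4], 'confidence': 0.89} [274.25615884 240.14762581]
handle_yellow {'location': [485.6, 199.0, 290.8], 'confidence': 0.61} [288.60875333 132.00667009]
205 [273.2161737  240.19810847]
215 [273.2202469  236.34568756]
225 [273.22454452 232.45474443]
7.95 [ 440.49074578 -165.64928614  396.88187561] [-1.56961118  0.0025939   0.16898081] [ 0.5096359   0.3121629  -1.07337821] 84.83682290273855 [-0.23  0.24  0.68  1.74 -0.16  1.21  0.67]
450,20,400 [ 4.06 -0.3  18.14]
484.6,200.3,400 [10.5  -0.3  35.33]
```

View pics/c3.png

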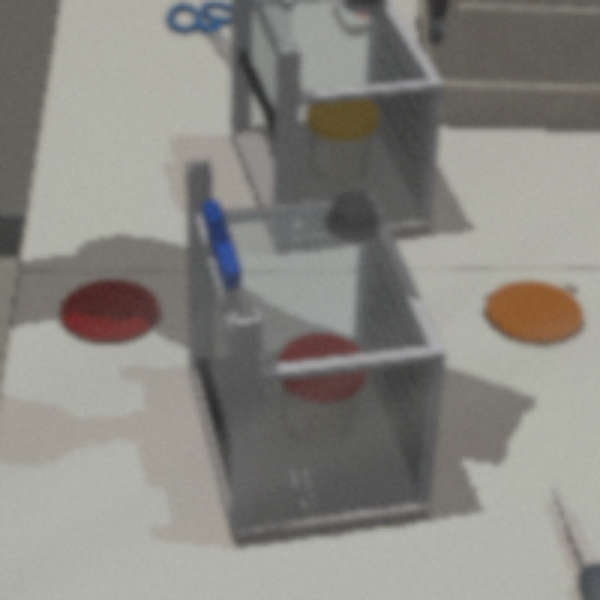

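Red is down: the bar is at pixel (274,241), which means z ≈ 205, and the network gives 205.4. Next is yellow.

>>> apply_moves(motion=[[0.5,0,3,-0.03,8.5],[2,0,8,-0.03,8.5],[3.5,0,13,-0.03,8.5],[5,0,18,-0.03,8.5],[6.5,0,23,-0.03,8.5],[8.5,0,28,-0.03,8.5],[10,0,32.5,-0.03,8.5],[10.5,0,35.3,-0.03,8.5],[10.5,0,35.3,-0.03,8.5],[10.5,4,35.3,-0.03,8.5],[10.5,8,35.3,-0.03,8.5],[10.5,10.5,35.3,-0.03,8.5],[10.5,12.5,35.3,-0.03,8.5],[10.5,12.5,35.3,-0.03,8.5],[10.5,12.5,35.3,-0.03,8.5]])

```text
clock: 9.82
eef_pos: [485.8, 198.6, 273.7]
tool_rot: [-1.571, -0.0, 0.198]
force: [0.1, -0.2, 0.6]
width: 85.2
```

```bash
python3 - <<'E'
from h import *
p=snap('side','side4.png')['image'][60:220,210:370];q=snap('top','top4.png')['image'][120:280,100:260]
cv2.imwrite('pics/c4.png',cv2.resize(np.hstack([p,q]),None,fx=2.5,fy=2.5)[:,:,::-1])
E
python3 d.py
```

```text
9.925 [486.01298173 199.2025815  274.15547003] [-1.57056898e+00 -1.53812683e-03  1.98377364e-01] [-0.32843527 -0.096078    0.9056785 ] 85.14890746245709 [-0.76  0.43  0.46  1.82 -0.23  0.94 -0.  ]
```

View pics/c4.png

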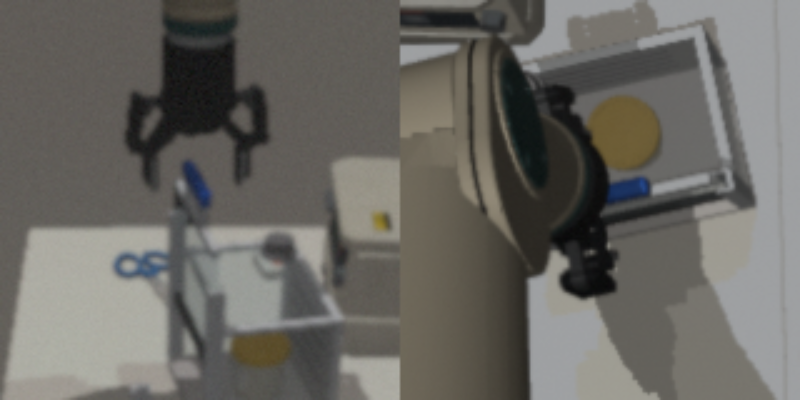

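The bar is centred between the fingers again.

>>> apply_moves(motion=[[0,0,0,0,5],[0,0,0,0,3],[0,0,0,0,1.8],[0,0,0,0,1],[0,0,0,0,1],[0,0,0,0,1],[0,0,0,0,1]])

```text
clock: 10.8
eef_pos: [486.1, 199.7, 273.6]
tool_rot: [-1.571, -0.002, 0.199]
force: [2.8, 1.1, -0.1]
width: 13.0
```

>>> apply_moves(motion=[[0,-0.7,0,0,1],[0,-1.4,0,0,1],[0,-2.1,0,0,1],[0,-2.8,0,0,1],[0,-3.1,0,0,1],[0,-3.3,0,0,1],[0,-3.3,0,0,1]])

```text
clock: 11.68
eef_pos: [486.1, 199.7, 305.9]
tool_rot: [-1.571, -0.001, 0.199]
force: [5.2, 1.9, -4.1]
width: 12.6
```

>>> apply_moves(motion=[[0,-0.2,0,0,1],[0,-0.4,0,0,1],[0,-0.5,0,0,1],[0,-0.5,0,0,1]])

```text
clock: 12.18
eef_pos: [486.0, 199.7, 309.9]
tool_rot: [-1.572, -0.001, 0.199]
force: [7.5, 2.0, -11.6]
width: 12.8
```

>>> apply_moves(motion=[[0,-0.1,0,0,1],[0,-0.2,0,0,1],[0,-0.3,0,0,1],[0,-0.3,0,0,1]])

```text
clock: 12.68
eef_pos: [485.9, 199.7, 310.0]
tool_rot: [-1.574, 0.001, 0.199]
force: [12.6, 3.5, -30.7]
width: 12.8
```

It's at the stop: force rose to 31 N with no further travel. Now I'll release.

>>> apply_moves(motion=[[0,0,0,0,3],[0,0,0,0,6],[0,0,0,0,8.5],[0,0,0,0,8.5],[0,0,0,0,8.5],[0,-2,0,0,8.5],[0,-5,0,0,8.5],[0,-9,0,0,8.5],[0,-11,0,0,8.5],[0,-11,0,0,8.5]])

```text
clock: 13.92
eef_pos: [486.1, 199.6, 425.6]
tool_rot: [-1.57, -0.003, 0.199]
force: [0.8, 0.3, -1.1]
width: 85.0
```

```bash
python3 - <<'E'
from h import *
p=snap('side','side5.png')
for q in('handle_red','handle_yellow'):
    for d in ctrl.mark_of(p,q)[:2]: print(q,d,proj(p,d['location']))
for z in(315,320,325): print(z,proj(p,[485.5,200,z]))
cv2.imwrite('pics/c5.png',cv2.resize(p['image'][60:260,200:400],None,fx=3,fy=3)[:,:,::-1])
E
python3 d.py
```

```text
handle_yellow {'location': [486.2, 199.9, 324.6], 'confidence': 0.63} [289.04139304 119.87723319]
315 [288.70823679 123.29415254]
320 [288.73982077 121.50929252]
325 [288.77149301 119.71851969]
14.075 [484.71463129 199.43974745 423.10951824] [-1.57115935  0.00215084  0.19904518] [ 0.15149486 -0.783665   -0.42831582] 84.91741990209543 [-0.8   0.31  0.5   1.56 -0.15  1.31 -0.08]
```

View pics/c5.png

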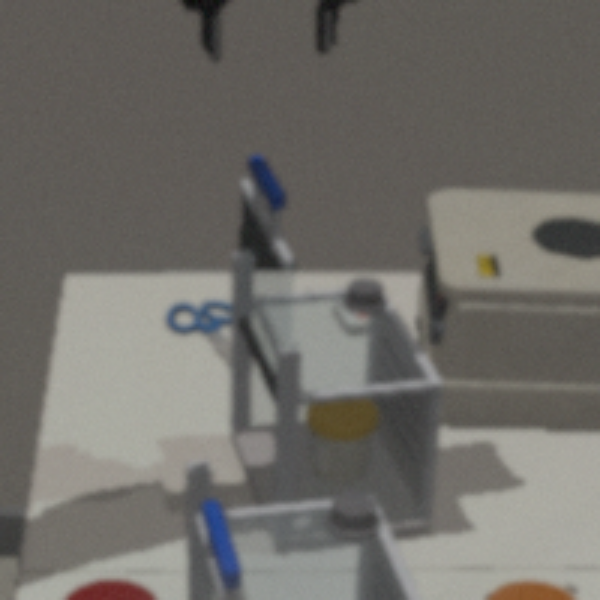

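Yellow is up: the bar is at pixel (289,120), so z ≈ 324–325. The red bar is unchanged at (274,241), and the gripper is clear.

```bash
python3 -c "
from cell import ctrl
print(ctrl.finish_job())"
```

```text
the job is handed in; nothing more can be done
None
```

I lowered the red-lidded cup's sash onto its sill first, then raised the yellow-lidded cup's sash to its stop. I let go of both handles and backed the gripper well clear before handing the job in at about 14 s.

- **Red sash:** it met the sill with about 34 N on the wrist. After release, the network put the handle at 205.4 mm, against 205 mm for fully down, and the bar's pixel position agreed. The bar had not moved in the last picture.
- **Yellow sash:** it stopped moving at about 31 N upward. After release, the network put the handle at 324.6 mm, against 325 mm for fully up. The pixel position gave about 323–325 mm.

Two checks were less than clean. In the last picture the network did not report the red handle, so I confirmed it by pixel position only. The grip opening read about 13 mm on the 14 mm bars, but neither grasp showed any sign of slipping.

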